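# Take the television remote out of its sliding-lid box

### The arm

A 6-joint arm with a two-finger parallel gripper is mounted at the origin on the work surface. World frame = base frame: x ahead of the robot, y to its left, z up, the work surface at z = 0. Lengths are in mm, angles in rad, forces in N, time in s.
With the tool pointing down it reaches from about 350 to 725 mm from the base axis. Payload 6 kg.
Tool frame: the origin (TCP) lies on the centre line of the jaws, within the pads' length; the fingertips stand 17 mm ahead of it and the grasp point (between the pads) lies 2 mm behind it; z points along the fingers, y is the line along which they close (so a half turn about z gives the same grasp; the last joint's range is limited). The gripper opens to 85 mm and grips with 20 to 120 N. Pads are 22 mm wide; open, the fingers measure 114 mm over their backs; the gripper's body (76 mm by 85 mm) begins 54 mm behind the grasp point. The pads swing forward as they close: fully open they stand 13 mm farther back than shut.
Start: joints at [-0.877, 0.04, 0.085, 0, -1.615, -0.334], TCP at [211.261, -561.555, 248.261] pointing down, gripper open.
Joint ranges: [-2.56, 2.56], [-1.29, 2.01], [-1.08, 1.49], [-3.29, 1.98], [-2.81, -0.18], [-2.99, 2.99]. Speed limits (rad/s): [2.57, 2.57, 3.01, 3.14, 3.14, 3.14].

### API

Orientations are given as a 3x3 rotation matrix whose columns are the frame's x, y, z axes.
In Python, from workcell import read_state, capture, calibration, workorder gives the robot as it stands.
- The arm moves only by the tool servo_tool, never from a script. Its argument "steps" is a list of rows, each a list of 7 numbers: the shift along the world's x, y, z as a fraction of full scale, then the turn, a rotation vector about the world's x, y, z as a fraction of full scale, then the opening, from -1 (shut) to 1 (fully open). A call has 1 to 10 rows; each row shifts and turns the commanded pose from where the row before left it; what a row does not reach is not made up. Full scale, the value 1, is 25 mm for a shift and 4 degrees for a turn. A row lasts 1/10 s, in which the tool goes at most 50 mm and 8.59 degrees, less where a joint would pass 70% of its speed; a pose out of reach is approached as far as the arm can. A call with a number of a shift or a turn outside -1 to 1 is refused whole. A call with a gripper value outside its range is refused whole. The fingers move at their own pace and stop on an object; "newtons" is the grip in N (left out, the last holds). Time passes only in rows, so rows that do not move let the fingers close. It gives the time, the measured TCP pose, the force, the opening and the grip force at its end, in the units of the state.
- read_state(): the state, without advancing time (a new reading comes with each control period).
- capture(name): name is "side" or "top" or "wrist"; returns the picture (400x640x3 uint8, red, green, blue); there is no depth.
- calibration(name): a dict with "fov_y" (degrees; the focal length in pixels is half the picture's height over the tangent of half this angle, whatever the lens; pixels are square), "cx", "cy" (the principal point, pixels), "D" ([k1, k2, p1, p2, k3] as OpenCV has them; the pictures are not rectified), "R" (3x3) and "t" (3): a world point X has camera coordinates R X + t. Camera axes: x right, y down, z forward; pixel columns grow to the right and rows downward; lengths in mm; the calibration is good to about 2 mm. A picture is of the moment at which its call begins: read the wrist's pose just before it. calibration takes no time and is no camera call; for the wrist camera it gives the pose at the moment of the call.
- workorder.job_done(): hands the job in; it is judged then, once.
The state is a dict: "t": time; "qpos": joint angles; "joint_velocities": joint speeds; "joint_efforts": joint torques, N m; "tool_pos": TCP position; "eef_rot": TCP orientation; "ft_force": force on the tool from outside, world axes, zero at the start; "torque": the same for the moment, N m; "grip_width": finger opening in mm; "grasp_force": force on a finger pad.
Only numpy, scipy, OpenCV 4.12 (cv2) and the standard library are available. Lean on these libraries where they do the work, as an engineer would, in place of code of your own. Each camera call takes 0.05 s, during which the arm holds its last target. There are 200 camera calls.

### The job

Slide the lid of the oak box along its grooves until the remote's compartment is completely uncovered, but leave the end of the lid held level in the grooves. Then lift the remote out and lay it gently on top of the pile of books, flat, buttons up and not sticking out over the edges. Leave the candle, the vase and the wooden knot where they stand.

Things in the scene. Friction and masses are not known exactly. Their poses are not given: they have to be found in the camera images.
- box: Oak box, 240 (x) x 146 (y) x 58 mm high, fixed to the table. Origin: centre of its underside. Side walls and the -x end wall are 13 mm thick and rise to 58 mm; the +x end wall is only 44 mm high, so the lid slides out over it, in the box's +x direction. Grooves for the lid, 6 mm deep, run in the side walls at height 44 to 52 mm, out at the +x end; the -x wall is the stop.
- compartment (a point): Middle of the floor of the remote's compartment in the box (23.5 mm to -x of the box's origin, 10 mm above the table; axes as the box's). The compartment is 167 (x) x 120 mm (y): x = -107 to +60 mm in the box's frame. Beyond it, a divider 8 mm thick reaching 36 mm above the table, then a small empty compartment under the lid's outer end.
- lid: Loose wooden lid in the grooves, 232 (x) x 129 (y) x 6 mm, 0.14 kg; play 1.5 mm each side, 2 mm in height; slides with a few N. Origin: centre of its underside; axes as the box's. In the box's frame it is at x = 4, z = 44 mm when shut (starts 0 to 30 mm open); from x = 176 mm the compartment is fully uncovered; past 210 mm it tips out.
- lid_batten (a point): Middle of the top of the wooden pull batten glued across the lid: 14 mm (x) x 80 mm (y), standing 15 mm above the lid's top face. The point lies 62 mm behind the lid's origin (-x) and 21 mm above its underside.
- remote: Black television remote, 140 (x) x 40 (y) x 20 mm (z), about 0.11 kg, lying buttons up (z up) on the floor of the box's long compartment under the lid, its length roughly along the box. Origin: centre of its underside.
- remote_end_a (a point): Middle of the remote's +x end face, 70 mm from its centre, at half thickness.
- remote_end_b (a point): Middle of the remote's -x end face, 70 mm from its centre, at half thickness.
- books: Pile of two large books lying flat, fixed to the table, 60 mm high in all. Origin: centre of the underside, z up. Upper book 250 (x) x 190 (y) mm, its flat grey cover is the top at 60 mm; lower book 280 x 215 mm.
- candle: White pillar candle standing on the table, 64 mm diameter, 110 mm high. Origin: centre of the underside.
- vase: Bottle-shaped terracotta vase standing on the table, 88 mm diameter, 178 mm high. Origin: centre of the underside.
- knot: Dark wooden knot ornament of interlocked links lying on the table, about 95 mm across and 56 mm high. Origin: centre of the underside.

How it is judged (in metres and radians):
On the way, in this order (a step that is already met when the one before it is completed fails the run):
1. the lid has been slid along its grooves until the remote's compartment is uncovered (lid origin at least 164 mm along the box), the remote still lying in the box (x of lid in the frame of box above 0.164 m and z of lid in the frame of box below 0.056 m and z of remote in the frame of box below 0.03 m), for 0.2 s.
2. the remote has been lifted clear of the box (z of remote in the frame of box above 0.06 m), for 0.1 s.
At the end, for the whole second after the job is handed in: The remote lies at rest flat on the top book, buttons up (tilt under 0.1 rad), both its ends within the cover's outline; the lid is still in the box's grooves, level within 0.12 rad, its origin 164 to 220 mm along the box (z of remote in the frame of books between 0.057 and 0.064 m and angle between remote's own z axis and vertical below 0.1 rad and x of remote_end_a in the frame of books between -0.123 and 0.123 m and x of remote_end_b in the frame of books between -0.123 and 0.123 m and y of remote_end_a in the frame of books between -0.093 and 0.093 m and y of remote_end_b in the frame of books between -0.093 and 0.093 m and linear speed of each of remote, lid below 0.02 m/s and x of lid in the frame of box between 0.164 and 0.22 m and z of lid in the frame of box between 0.03 and 0.056 m and angle between lid's own z axis and vertical below 0.12 rad); the robot touches nothing.
It fails at once if the lid comes out of its grooves (angle between lid's own z axis and vertical above 0.2 rad or z of lid in the frame of box above 0.075 m).
It fails at once if the remote is dropped or thrown: moving faster than 0.6 m/s while the fingers do not hold it (linear speed of remote above 0.6 m/s and contact force between the fingers and remote below 0.1 N).
It fails at once if the candle, vase or knot is moved more than 25 mm or tipped (distance of any of candle, vase, knot from where it was at the start of the episode above 0.025 m or angle between any of candle, vase, knot's own z axis and vertical above 0.3 rad).
It also fails if it takes over 56 s, if anything falls off the work surface, if the arm or the gripper's body presses on something with over 40 N, if the wrist force passes 120 N, or if a joint passes its speed limit or range.

## Working session

There is one attempt and no reset: what is moved stays moved. The work goes in short steps, Python scripts to look and compute and a tool call to move; the robot and the scene stay as the last step left them, time stands still between calls to the robot, and variables do not carry over. Pictures are saved under pics/ and viewed, at most 10 in all, crops included, and the job is handed in when it is done.

Besides the shell and the picture viewer there is one more tool, called after "Emit:" by a JSON object that holds its "method" and its "body". servo_tool: Moves the arm, as the interface text tells. Its arguments: {"type":"object","properties":{"steps":{"type":"array"},"newtons":{"type":"number"}},"required":["steps"]}

```bash
mkdir -p pics; ls; python3 - <<'E'
from workcell import *
import cv2,json
s=read_state();print(s)
for n in("top","side"):
    c=calibration(n);print(n,{k:(v if not hasattr(v,'tolist') else v.tolist()) for k,v in c.items()})
    cv2.imwrite(f"pics/{n}0.png",cv2.cvtColor(capture(n),cv2.COLOR_RGB2BGR))
E
```

```text
pics
{'t': 0.0, 'qpos': array([-8.77286416e-01,  4.08168831e-02,  8.38140845e-02, -4.92656623e-04,
       -1.61549328e+00, -3.33723800e-01]), 'joint_velocities': array([ 0.0019906 ,  0.00076675,  0.00150565,  0.00037734,  0.00069328,
       -0.00176865]), 'joint_efforts': array([ 8.02780760e-04, -3.68214869e+01,  3.47423279e+01,  6.93219602e+00,
       -5.22984090e-03, -9.03818972e-06]), 'tool_pos': array([ 211.24178391, -561.26641246,  247.27207706]), 'eef_rot': array([[-9.35964514e-01, -3.52093634e-01, -7.08072099e-04],
       [-3.52094334e-01,  9.35963114e-01,  1.62173300e-03],
       [ 9.17275026e-05,  1.76719271e-03, -9.99998434e-01]]), 'ft_force': array([-0.86076419,  0.20123456, -0.71237713]), 'torque': array([ 0.05208022,  0.0569177 , -0.02638334]), 'grasp_force': 0.0, 'grip_width': 85.66247036709152}
top {'fov_y': 48.51025532528143, 'cx': 322.15889671556346, 'cy': 200.10226081037177, 'D': [-0.06985878861257937, 0.0, 0.0, 0.0, 0.0], 'R': [[0.016918604245834135, -0.999763311559112, -0.013677780913975276], [-0.9983914843559625, -0.016151871462232483, -0.05434667435791585], [0.05411288936908351, 0.014575249864938229, -0.9984284437532337]], 't': [-24.32597192951596, 529.9096349042587, 1461.1272945853777]}
side {'fov_y': 42.15957465847397, 'cx': 325.92038347460334, 'cy': 198.0297056202227, 'D': [-0.0743546912418348, 0.0, 0.0, 0.0, 0.0], 'R': [[-0.7254953101755319, -0.6881473688285445, -0.010476339420814234], [-0.392044514355048, 0.4257372477751641, -0.8155053001795531], [0.5656479944960678, -0.5875380793031035, -0.5786547776450107]], 't': [374.6985396839384, 277.4247853258922, 1220.0035557793367]}
```

View pics/top0.png

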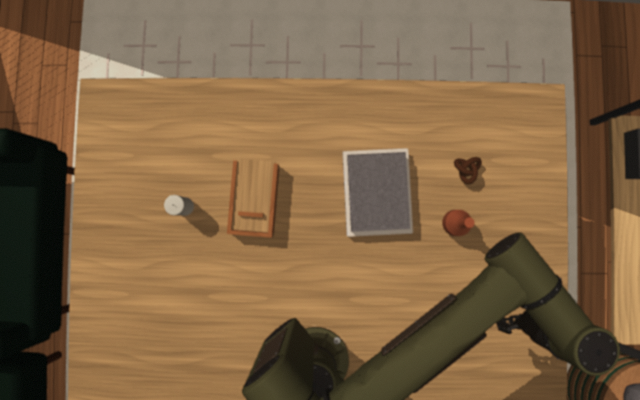

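View pics/side0.png

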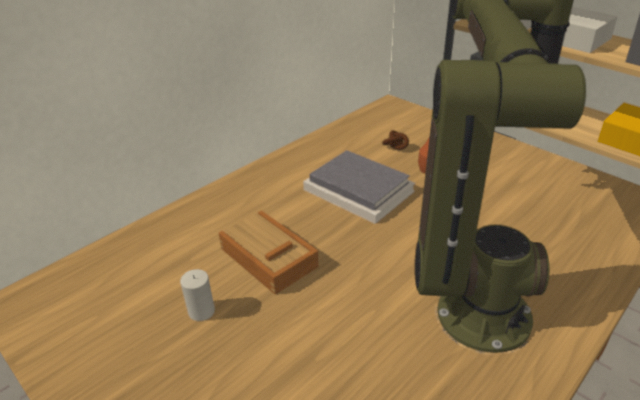

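The top view shows the box at about (254,198) with the batten at (251,214), and its open end facing away from the robot. The books are at (379,193), the candle at (177,205), the vase at (459,222) and the knot at (468,168). The side view agrees. I'll enlarge the box and books to get their corners.

```bash
cat > h.py <<'E'
import numpy as np,cv2
from workcell import *
def K(c,h=400):
    f=h/2/np.tan(np.radians(c["fov_y"])/2);return np.array([[f,0,c["cx"]],[0,f,c["cy"]],[0,0,1]])
def ray(c,uv,z):
    uv=np.array(uv,float).reshape(-1,1,2)
    p=cv2.undistortPoints(uv,K(c),np.array(c["D"]))[:,0]
    R=np.array(c["R"]);t=np.array(c["t"]);C=-R.T@t
    d=np.c_[p,np.ones(len(p))]@R
    return C+d*((z-C[2])/d[:,2])[:,None]
def proj(c,X):
    return cv2.projectPoints(np.array(X,float).reshape(-1,1,3),cv2.Rodrigues(np.array(c["R"]))[0],np.array(c["t"],float),K(c),np.array(c["D"]))[0][:,0]
def save(n,im,crop=None,s=1):
    if crop: x0,y0,x1,y1=crop; im=im[y0:y1,x0:x1]
    cv2.imwrite(f"pics/{n}.png",cv2.cvtColor(cv2.resize(im,None,fx=s,fy=s,interpolation=cv2.INTER_CUBIC),cv2.COLOR_RGB2BGR))
E
python3 - <<'E'
import cv2
im=cv2.imread("pics/top0.png")[142:247,220:420]
cv2.imwrite("pics/top0c.png",cv2.resize(im,None,fx=4,fy=4,interpolation=cv2.INTER_CUBIC))
E
```

```text
(no output)
```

View pics/top0c.png

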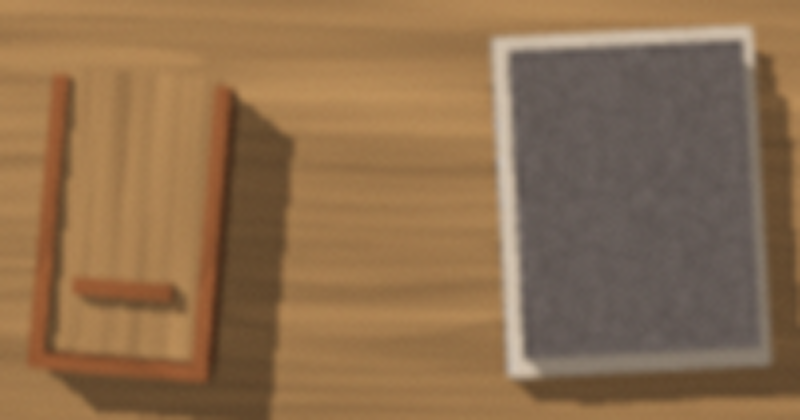

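The crop shows the box's top corners at about (54,74), (236,88), (30,362) and (209,378). The batten's middle is at about (123,287), and the grey cover's corners are (511,52), (746,40), (762,348) and (522,361). Next I convert these to world coordinates.

```bash
python3 - <<'E'
from h import *
np.set_printoptions(precision=1,suppress=True)
c=calibration("top")
f=lambda P,z:ray(c,[(220+(x+.5)/4-.5,142+(y+.5)/4-.5) for x,y in P],z)
print(-np.array(c["R"]).T@c["t"])
b=f([(54,74),(236,88),(209,378),(30,362)],58)
k=f([(511,52),(746,40),(762,348),(522,361)],60)
for n,q in(("box",b),("book",k)):
    print(n,q[:,:2].tolist(),"c",q.mean(0)[:2],"len",[np.linalg.norm(q[i]-q[i-3]) for i in range(4)])
    d=q[0]+q[1]-q[2]-q[3];print("yaw",np.degrees(np.arctan2(d[1],d[0])))
d=b[0]+b[1]-b[2]-b[3];d=d[:2]/np.linalg.norm(d[:2])
o=b.mean(0)[:2]
q=f([(74,278),(174,286),(173,299),(74,291)],65)
m=q.mean(0)[:2];print("batten",q[:,:2].tolist(),m,"in box",(m-o)@d,(m-o)@[-d[1],d[0]])
for uv,z in(((177,203),110),((459,222),0),((468,168),30)): print(ray(c,[uv],z))
print(ray(calibration("side"),[(200,316)],0))
E
```

```text
[ 450.4  -37.1 1487.3]
box [[653.7164898626332, 276.3574185209743], [644.2068337494754, 127.19533546117506], [409.0913797533742, 143.76260140030087], [419.2132155314477, 289.33327842987484]] c [531.6 209.2] len [np.float64(149.46491421778214), np.float64(235.69843234203003), np.float64(145.92214900544337), np.float64(234.86199908121083)]
yaw -3.599662141565983
book [[676.5897255346957, -95.4032114685613], [689.5535840249825, -285.79416802212484], [440.6356570463106, -300.1718434611417], [427.16804500234525, -107.64230934007563]] c [ 558.5 -197.3] len [np.float64(190.831805431739), np.float64(249.33281356931167), np.float64(192.9999950337862), np.float64(249.7217856661497)]
yaw 3.057314863623552
batten [[487.55150143763984, 253.81294253284858], [482.5055376264778, 172.73586181450523], [472.0516556441456, 173.29660474993602], [477.0861476045154, 253.5355530997366]] [479.8 213.3] in box -51.91878846818861 0.9252052812957549
[[508.5 439.3 110. ]]
[[ 464.9 -475.8    0. ]]
[[ 643.7 -497.1   30. ]]
[[492.  462.1   0. ]]
```

Emit:
{"method": "servo_tool", "body": {"steps": [[0.4,1,0,0,0,0.8,0],[0.4,1,0,0,0,0.8,0],[0.4,1,0,0,0,0.8,0],[0.4,1,0,0,0,0.8,0],[0.4,1,0,0,0,0.8,0],[0.4,1,0,0,0,0.8,0],[0.4,1,0,0,0,0.8,0],[0.4,1,0,0,0,0.8,0],[0.4,1,0,0,0,0.8,0],[0.4,1,0,0,0,0.8,0]]}}

```text
t: 1.1
tool_pos: [311.4, -310.4, 247.9]
eef_rot: [[-0.605, -0.796, -0.0], [-0.796, 0.605, 0.0], [-0.0, 0.001, -1.0]]
ft_force: [0.1, 0.2, 0.3]
grip_width: 42.7
grasp_force: 0.0
```

Emit:
{"method": "servo_tool", "body": {"steps": [[0.4,1,0,0,0,0.8,0],[0.4,1,0,0,0,0.8,0],[0.4,1,0,0,0,0.8,0],[0.4,1,0,0,0,0.8,0],[0.4,1,0,0,0,0.8,0],[0.4,1,0,0,0,0.8,0],[0.4,1,0,0,0,0.8,0],[0.4,1,0,0,0,0.8,0],[0.4,1,0,0,0,0.8,0],[0.4,1,0,0,0,0.8,0]]}}

```text
t: 2.1
tool_pos: [411.4, -60.4, 248.0]
eef_rot: [[-0.091, -0.996, -0.0], [-0.996, 0.091, 0.0], [-0.0, 0.0, -1.0]]
ft_force: [0.5, -1.2, -0.2]
grip_width: 42.7
grasp_force: 0.0
```

Emit:
{"method": "servo_tool", "body": {"steps": [[0.3,1,0,0,0,0.45,0],[0.3,1,0,0,0,0,0],[0.3,1,0,0,0,0,0],[0.3,1,0,0,0,0,0],[0.3,1,0,0,0,0,0],[0.3,1,0,0,0,0,0],[0.3,1,0,0,0,0,0],[0.3,1,0,0,0,0,0],[0.3,1,0,0,0,0,0],[0.3,1,0,0,0,0,0]]}}

```text
t: 3.1
tool_pos: [486.3, 189.5, 247.8]
eef_rot: [[-0.062, -0.998, -0.001], [-0.998, 0.062, -0.0], [0.0, 0.001, -1.0]]
ft_force: [1.0, 0.2, 0.3]
grip_width: 42.6
grasp_force: 0.0
```

Emit:
{"method": "servo_tool", "body": {"steps": [[0,0.9,0,0,0,0,0],[0,0,0,0,0,0,0],[0,0,0,0,0,0,0]]}}

```text
t: 3.4
tool_pos: [486.0, 211.1, 247.7]
eef_rot: [[-0.062, -0.998, -0.001], [-0.998, 0.062, -0.001], [0.001, 0.001, -1.0]]
ft_force: [-0.0, 0.0, -0.5]
grip_width: 42.8
grasp_force: 0.0
```

```bash
python3 - <<'E'
from h import *
c=calibration("wrist");s=read_state();im=capture("wrist");print(s["t"],s["tool_pos"],s["eef_rot"],s["grip_width"],s["ft_force"])
import pickle;pickle.dump(c,open("w1.pkl","wb"));save("w1",im)
print(c, -np.array(c["R"]).T@c["t"])
print(proj(c,[[480,213,65],[480,213,50]]))
E
```

```text
3.4 [486.0425756  211.05546544 247.71436498] [[-6.16992262e-02 -9.98094292e-01 -9.94597511e-04]
 [-9.98094370e-01  6.17000811e-02 -8.53055436e-04]
 [ 9.12796509e-04  9.40069316e-04 -9.99999142e-01]] 42.761314886571654 [-0.03055019  0.04010857 -0.54572236]
{'fov_y': 71.46420297230436, 'cx': 321.6618670451906, 'cy': 201.13439150950842, 'D': array([-0.01392126,  0.        ,  0.        ,  0.        ,  0.        ]), 'R': array([[-0.99803254,  0.06268854,  0.00109756],
       [ 0.06073348,  0.96226279,  0.26525792],
       [ 0.01557249,  0.26480269, -0.96417687]]), 't': array([ 473.4384292 , -266.76046623,  313.49070225])} [483.82641463 144.00132431 372.501184  ]
[[328.55804977 187.5266181 ]
 [328.24104743 184.7644296 ]]
```

View pics/w1.png

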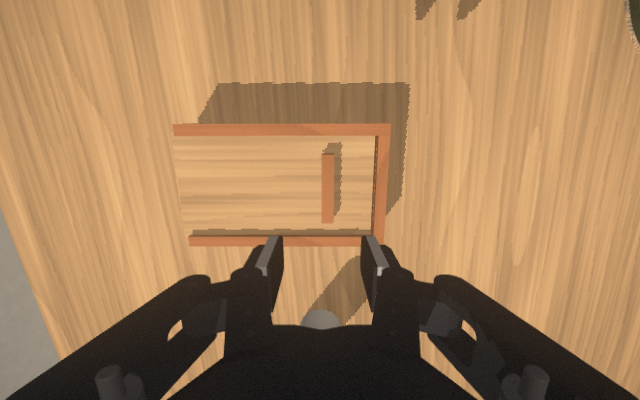

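The wrist view puts the batten's middle at (328,188), where it was predicted. The box's top corners are at (173,125), (390,124), (384,245) and (189,245).

```bash
python3 - <<'E'
from h import *
import pickle
np.set_printoptions(precision=1,suppress=True)
c=pickle.load(open("w1.pkl","rb"))
q=ray(c,[(173,125),(390,124),(384,245),(189,245)],58);print(q)
print([np.linalg.norm(q[i]-q[i-1]) for i in range(4)],q.mean(0))
b=ray(c,[(322,154),(333.5,154),(333.5,222),(322,222)],65);print(b,b.mean(0))
for o in([531.6,209.2],q.mean(0)[:2]):
  a=np.radians(-3.6);print("batten in box",(b.mean(0)[:2]-o)@[np.cos(a),np.sin(a)],(b.mean(0)[:2]-o)@[-np.sin(a),np.cos(a)])
E
```

```text
[[646.  133.8  58. ]
 [408.9 147.9  58. ]
 [416.  291.   58. ]
 [655.3 276.   58. ]]
[np.float64(142.49687033405374), np.float64(237.5352922666502), np.float64(143.28124503409), np.float64(239.79824158964527)] [531.6 212.1  58. ]
[[485.1 175.   65. ]
 [472.5 175.8  65. ]
 [476.5 254.6  65. ]
 [490.  253.8  65. ]] [481.  214.8  65. ]
batten in box -50.83459812045554 2.4032365004058507
batten in box -50.62176656108674 -0.5299580073142642
```

Emit:
{"method": "servo_tool", "body": {"steps": [[-0.22,0.13,-1,0,0,0,0],[0,0,-1,0,0,0,0],[0,0,-1,0,0,0,0],[0,0,-1,0,0,0,0],[0,0,-1,0,0,0,0],[0,0,-1,0,0,0,0],[0,0,-0.6,0,0,0,0],[0,0,-0.4,0,0,0,0],[0,0,0,0,0,0,0]]}}

```text
t: 4.35
tool_pos: [480.4, 213.6, 72.4]
eef_rot: [[-0.063, -0.998, -0.001], [-0.998, 0.063, -0.001], [0.001, 0.001, -1.0]]
ft_force: [-0.2, -0.2, 0.2]
grip_width: 42.6
grasp_force: 0.0
```

Emit:
{"method": "servo_tool", "body": {"steps": [[0,0,0,0,0,0,-0.7],[0,0,0,0,0,0,-0.85],[0,0,0,0,0,0,-0.85],[0,0,0,0,0,0,-0.85],[0,0,0,0,0,0,-0.85]], "newtons": 25}}

```text
t: 4.85
tool_pos: [481.5, 214.7, 74.8]
eef_rot: [[-0.062, -0.998, 0.002], [-0.998, 0.062, 0.001], [-0.001, -0.002, -1.0]]
ft_force: [-0.8, -1.4, 6.8]
grip_width: 12.9
grasp_force: 26.8
```

Emit:
{"method": "servo_tool", "body": {"steps": [[0,0,0.1,0,0,0,-0.85],[0.2,-0.012,0.05,0,0,0,-0.85],[0.4,-0.025,0,0,0,0,-0.85],[0.4,-0.025,0,0,0,0,-0.85],[0,0,0,0,0,0,-0.85]]}}

```text
t: 5.35
tool_pos: [506.9, 212.2, 76.4]
eef_rot: [[-0.064, -0.998, -0.001], [-0.998, 0.064, -0.001], [0.001, 0.001, -1.0]]
ft_force: [-0.4, -0.1, -1.9]
grip_width: 13.3
grasp_force: 26.0
```

Emit:
{"method": "servo_tool", "body": {"steps": [[0.5,-0.031,0,0,0,0,-0.85],[0.5,-0.031,0,0,0,0,-0.85],[0.5,-0.031,0,0,0,0,-0.85],[0.5,-0.031,0,0,0,0,-0.85],[0.5,-0.031,0,0,0,0,-0.85],[0.5,-0.031,0,0,0,0,-0.85],[0,0,0,0,0,0,-0.85]]}}

```text
t: 6.05
tool_pos: [581.6, 207.5, 76.3]
eef_rot: [[-0.064, -0.998, -0.001], [-0.998, 0.064, -0.001], [0.001, 0.001, -1.0]]
ft_force: [0.2, 0.8, -1.4]
grip_width: 13.4
grasp_force: 26.0
```

Emit:
{"method": "servo_tool", "body": {"steps": [[0.5,-0.031,0,0,0,0,-0.85],[0.5,-0.031,0,0,0,0,-0.85],[0.5,-0.031,0,0,0,0,-0.85],[0.5,-0.031,0,0,0,0,-0.85],[0.5,-0.031,0,0,0,0,-0.85],[0.4,-0.025,0,0,0,0,-0.85],[0,0,0,0,0,0,-0.85],[0,0,0,0,0,0,-0.85]]}}

```text
t: 6.85
tool_pos: [653.0, 203.4, 76.7]
eef_rot: [[-0.063, -0.998, -0.001], [-0.998, 0.063, -0.0], [0.0, 0.001, -1.0]]
ft_force: [-0.5, 0.8, -2.1]
grip_width: 12.8
grasp_force: 26.0
```

```bash
python3 - <<'E'
from h import *
save("top1",capture("top"),(220,122,420,247),4)
E
```

```text
(no output)
```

View pics/top1.png

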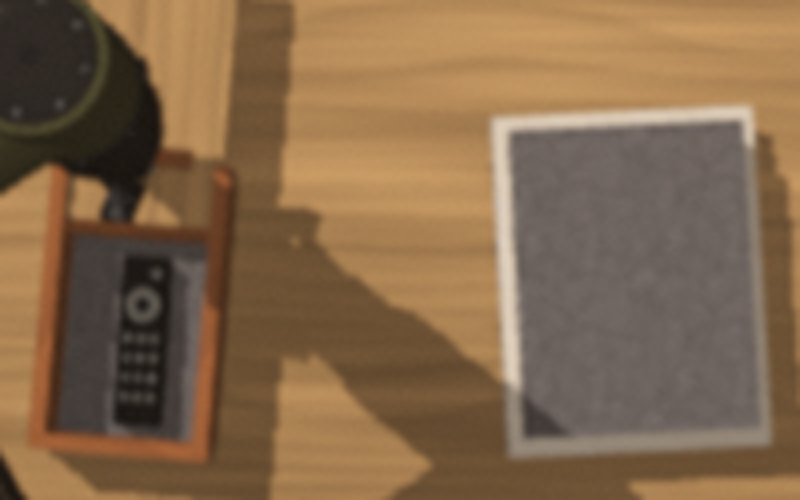

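The top view shows the compartment completely open, with the divider visible at row 230. The remote lies with its corners at about (125,256), (171,258), (164,426) and (115,424). I'll let go of the batten and rise.

Emit:
{"method": "servo_tool", "body": {"steps": [[0,0,-0.06,0,0,0,-0.7],[0,0,0,0,0,0,-0.5],[0,0,0,0,0,0,-0.2],[0,0,0,0,0,0,-0.1],[0,0,0,0,0,0,-0.1],[0,0,0.3,0,0,0,-0.1],[0,0,1,0,0,0,-0.1]]}}

```text
t: 7.6
tool_pos: [651.8, 202.9, 105.5]
eef_rot: [[-0.063, -0.998, -0.005], [-0.998, 0.063, -0.002], [0.002, 0.005, -1.0]]
ft_force: [0.6, -0.3, -0.2]
grip_width: 38.4
grasp_force: 0.0
```

```bash
python3 - <<'E'
from h import *
np.set_printoptions(precision=1,suppress=True)
c=calibration("top")
q=ray(c,[(220+(x+.5)/4-.5,122+(y+.5)/4-.5) for x,y in [(125,256),(171,258),(164,426),(115,424)]],30)
print(q,[np.linalg.norm(q[i]-q[i-3]) for i in range(4)],q.mean(0))
d=q[0]+q[1]-q[2]-q[3];print(np.degrees(np.arctan2(d[1],d[0])))
E
```

```text
[[573.5 220.8  30. ]
 [572.4 182.5  30. ]
 [433.8 185.   30. ]
 [434.7 225.6  30. ]] [np.float64(38.27128187262744), np.float64(138.6265330948978), np.float64(40.567876731761395), np.float64(138.8705416667946)] [503.6 203.5  30. ]
-1.4914467346175884
```

Emit:
{"method": "servo_tool", "body": {"steps": [[0,0,1,0,0,0,0.3],[0,0,1,0,0,-1,0.3],[-0.4,0,1,0,0,-1,0.3],[-0.4,0,1,0,0,-1,0.3],[-0.4,0,0,0,0,-1,0.3],[-0.4,0,0,0,0,-1,0.3],[-0.4,0,0,0,0,-1,0.3],[-0.4,0,0,0,0,-1,0.3],[-0.4,0,0,0,0,-1,0.3],[-0.4,0,0,0,0,-1,0.3]]}}

```text
t: 8.6
tool_pos: [572.9, 203.4, 208.9]
eef_rot: [[-0.639, -0.769, 0.001], [-0.769, 0.639, 0.0], [-0.001, -0.0, -1.0]]
ft_force: [-0.1, 0.4, -0.1]
grip_width: 55.7
grasp_force: 0.0
```

Emit:
{"method": "servo_tool", "body": {"steps": [[-0.4,0,0,0,0,-1,0.4],[-0.4,0,0,0,0,-1,0.4],[-0.4,0,0,0,0,-1,0.4],[-0.4,0,0,0,0,-1,0.4],[-0.4,0,0,0,0,-1,0.4],[-0.4,0,0,0,0,-1,0.4],[-0.4,0,0,0,0,-1,0.4],[0,0,0,0,0,-1,0.4],[0,0,0,0,0,-1,0.4],[0,0,0,0,0,-1,0.4]]}}

```text
t: 9.6
tool_pos: [503.3, 203.5, 209.0]
eef_rot: [[-0.984, -0.178, 0.001], [-0.178, 0.984, 0.001], [-0.001, 0.001, -1.0]]
ft_force: [-0.1, 0.8, 0.4]
grip_width: 59.7
grasp_force: 0.0
```

Emit:
{"method": "servo_tool", "body": {"steps": [[0,0,0,0,0,-1,0.4],[0,0,0,0,0,-1,0.4],[0,0,0,0,0,-1,0.4],[0,0,0,0,0,0,0.4],[0,0,0,0,0,0,0.4]]}}

```text
t: 10.1
tool_pos: [503.3, 203.5, 208.6]
eef_rot: [[-1.0, 0.026, 0.001], [0.026, 1.0, 0.001], [-0.001, 0.001, -1.0]]
ft_force: [1.0, 0.1, -0.4]
grip_width: 59.7
grasp_force: 0.0
```

```bash
python3 - <<'E'
from h import *
import pickle
c=calibration("wrist");s=read_state();im=capture("wrist");print(s["t"],s["tool_pos"],s["eef_rot"],s["grip_width"],s["qpos"])
pickle.dump(c,open("w2.pkl","wb"));save("w2",im)
print(proj(c,[[503.6,203.5,30],[573,201,30],[434,205,30]]))
E
```

```text
10.1 [503.31245759 203.47897469 208.55414265] [[-9.99666310e-01  2.58261484e-02  5.27821428e-04]
 [ 2.58264169e-02  9.99666313e-01  5.08366502e-04]
 [-5.14516152e-04  5.21828602e-04 -9.99999731e-01]] 59.6925578816578 [ 7.54546877e-01 -1.13805496e-01 -1.37125183e-01 -8.85341066e-06
 -1.54674387e+00 -2.35117215e+00]
[[321.60954552 185.53919094]
 [321.07203247 243.034199  ]
 [321.25720185 120.61619464]]
```

View pics/w2.png

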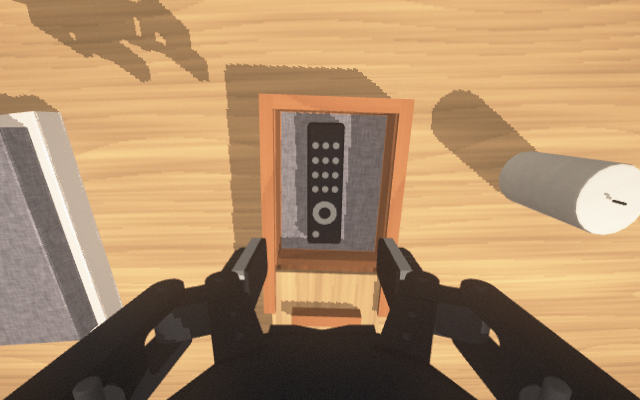

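The wrist view shows the remote's top corners at about (307,123), (345,123), (342,243) and (307,243). That is a few pixels toward +y of the prediction.

```bash
python3 - <<'E'
from h import *
import pickle
np.set_printoptions(precision=1,suppress=True)
c=pickle.load(open("w2.pkl","rb"))
q=ray(c,[(307,243.5),(342,243.5),(345,122.5),(307,122.5)],30)
print(q,[np.linalg.norm(q[i]-q[i-3]) for i in range(4)],q.mean(0))
d=q[0]+q[1]-q[2]-q[3];print(np.degrees(np.arctan2(d[1],d[0])))
E
```

```text
[[573.2 184.3  30. ]
 [574.3 225.7  30. ]
 [436.6 229.9  30. ]
 [435.5 190.   30. ]] [np.float64(41.39145515368197), np.float64(137.7546519668595), np.float64(39.931324852314646), np.float64(137.77189109986674)] [504.9 207.5  30. ]
-2.0360957822165218
```

Emit:
{"method": "servo_tool", "body": {"steps": [[0.04,0.12,-1,0,0,0,0.4],[0,0,-1,0,0,0,0.4],[0,0,-1,0,0,0,0.4],[0,0,-1,0,0,0,0.4],[0,0,-1,0,0,0,0.4],[0,0,-1,0,0,0,0.4],[0,0,-0.6,0,0,0,0.4],[0,0,-0.4,0,0,0,0.4],[0,0,0,0,0,0,0.4]]}}

```text
t: 11.05
tool_pos: [503.9, 206.2, 32.1]
eef_rot: [[-1.0, 0.027, -0.001], [0.027, 1.0, -0.001], [0.001, -0.001, -1.0]]
ft_force: [0.2, 0.0, -0.4]
grip_width: 59.8
grasp_force: 0.0
```

Emit:
{"method": "servo_tool", "body": {"steps": [[0,0,-0.08,0,0,0,0.1],[0,0,0,0,0,0,-0.2],[0,0,0,0,0,0,-0.3],[0,0,0,0,0,0,-0.3],[0,0,0,0,0,0,-0.3],[0,0,0,0,0,0,-0.3]], "newtons": 30}}

```text
t: 11.65
tool_pos: [504.9, 206.9, 32.2]
eef_rot: [[-1.0, 0.027, 0.002], [0.027, 1.0, 0.001], [-0.002, 0.001, -1.0]]
ft_force: [-0.6, 0.9, 5.5]
grip_width: 39.1
grasp_force: 32.7
```

Emit:
{"method": "servo_tool", "body": {"steps": [[0,0,0.2,0,0,0,-0.3],[0,0,0.4,0,0,0,-0.3],[0,0,0.8,0,0,0,-0.3],[0,0,0.8,0,0,0,-0.3],[0,0,0.8,0,0,0,-0.3],[0,0,0.8,0,0,0,-0.3],[0,0,0.8,0,0,0,-0.3],[0,0,0.4,0,0,0,-0.3],[0,0,0,0,0,0,-0.3]]}}

```text
t: 12.55
tool_pos: [504.8, 206.8, 157.6]
eef_rot: [[-1.0, 0.028, 0.002], [0.028, 1.0, 0.002], [-0.002, 0.002, -1.0]]
ft_force: [-1.3, -0.8, -1.5]
grip_width: 39.2
grasp_force: 31.9
```

```bash
python3 - <<'E'
from h import *
a=capture("wrist");b=capture("side")
save("lift",np.hstack([a[100:320,200:460],b[100:320,150:410]]),None,1.5)
E
```

```text
(no output)
```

View pics/lift.png

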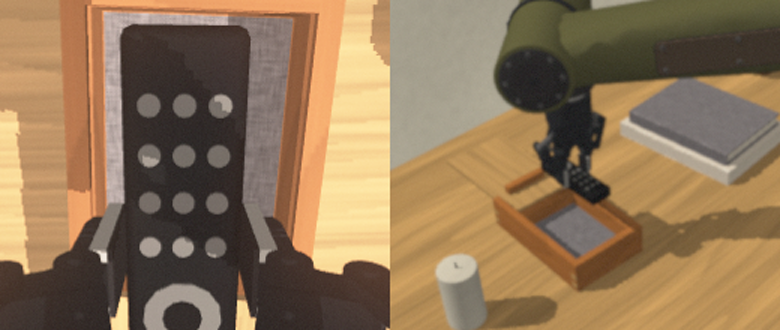

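The remote is held level by its sides, and the lid still sits in the grooves with the compartment open. Next I carry it over to the books.

Emit:
{"method": "servo_tool", "body": {"steps": [[0.02,-0.2,0,0,0,0,-0.3],[0.05,-0.4,0,0,0,0.1,-0.3],[0.1,-0.7,0,0,0,0.1,-0.3],[0.1,-0.9,0,0,0,0.1,-0.3],[0.1,-0.9,0,0,0,0.1,-0.3],[0.1,-0.9,0,0,0,0.1,-0.3],[0.1,-0.9,0,0,0,0.1,-0.3],[0.1,-0.9,0,0,0,0.1,-0.3],[0.1,-0.9,0,0,0,0.1,-0.3],[0.1,-0.9,0,0,0,0.1,-0.3]]}}

```text
t: 13.65
tool_pos: [525.6, 14.7, 155.5]
eef_rot: [[-0.999, -0.035, -0.001], [-0.035, 0.999, -0.0], [0.001, -0.0, -1.0]]
ft_force: [-0.1, -0.3, -0.9]
grip_width: 39.2
grasp_force: 32.0
```

Emit:
{"method": "servo_tool", "body": {"steps": [[0.15,-0.9,0,0,0,0.1,-0.3],[0.15,-0.9,0,0,0,0.1,-0.3],[0.15,-0.9,0,0,0,0.1,-0.3],[0.15,-0.9,0,0,0,0,-0.3],[0.15,-0.9,0,0,0,0,-0.3],[0.15,-0.9,0,0,0,0,-0.3],[0.15,-0.9,0,0,0,0,-0.3],[0.1,-0.9,0,0,0,0,-0.3],[0.06,-0.7,0,0,0,0,-0.3],[0.02,-0.6,0,0,0,0,-0.3]]}}

```text
t: 14.65
tool_pos: [556.1, -197.7, 155.2]
eef_rot: [[-0.998, -0.055, -0.001], [-0.055, 0.998, 0.0], [0.001, 0.0, -1.0]]
ft_force: [-0.7, -0.1, -1.4]
grip_width: 39.3
grasp_force: 31.9
```

Emit:
{"method": "servo_tool", "body": {"steps": [[0,-0.4,-0.4,0,0,0,-0.3],[0,-0.2,-0.8,0,0,0,-0.3],[0,0,-0.8,0,0,0,-0.3],[0,0,-0.6,0,0,0,-0.3],[0,0,0,0,0,0,-0.3],[0,0,0,0,0,0,-0.3]]}}

```text
t: 15.25
tool_pos: [556.8, -211.0, 91.2]
eef_rot: [[-0.998, -0.057, -0.0], [-0.057, 0.998, -0.0], [0.0, -0.0, -1.0]]
ft_force: [-0.2, -0.0, -0.7]
grip_width: 39.0
grasp_force: 31.9
```

```bash
python3 - <<'E'
from h import *
c=calibration("wrist");s=read_state();a=capture("wrist");b=capture("side")
print(s["tool_pos"],s["ft_force"])
save("near",np.hstack([a[60:380,120:520],b[80:400,260:500]]),None,1.2)
E
```

```text
[ 556.8017189  -211.02135105   91.2024125 ] [-0.24329657 -0.0034772  -0.73149659]
```

View pics/near.png

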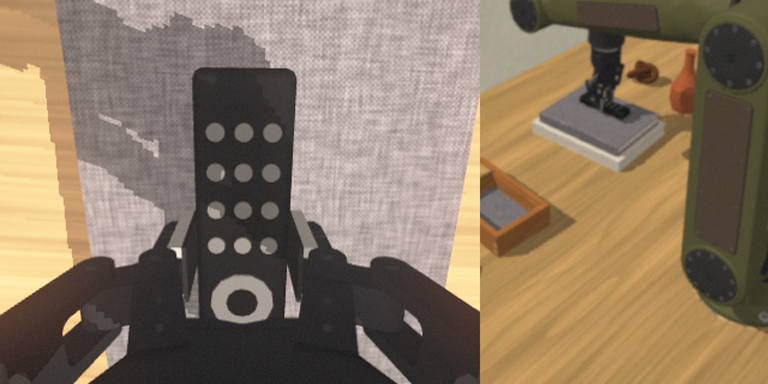

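Seen from the wrist and the side, the remote hangs level over the cover, well inside its edges. I'll lower it slowly and watch the force.

Emit:
{"method": "servo_tool", "body": {"steps": [[0,0,-0.12,0,0,0,-0.3],[0,0,-0.12,0,0,0,-0.3],[0,0,-0.04,0,0,0,-0.3],[0,0,0,0,0,0,-0.3]]}}

```text
t: 15.75
tool_pos: [556.6, -211.0, 83.8]
eef_rot: [[-0.998, -0.056, -0.0], [-0.056, 0.998, 0.0], [0.0, 0.0, -1.0]]
ft_force: [-0.4, -0.4, -1.6]
grip_width: 39.2
grasp_force: 31.9
```

Emit:
{"method": "servo_tool", "body": {"steps": [[0,0,-0.04,0,0,0,-0.3],[0,0,-0.04,0,0,0,-0.3],[0,0,0,0,0,0,-0.3]]}}

```text
t: 16.05
tool_pos: [556.9, -211.0, 82.3]
eef_rot: [[-0.998, -0.056, 0.0], [-0.056, 0.998, -0.0], [-0.0, -0.0, -1.0]]
ft_force: [0.5, 0.5, 0.3]
grip_width: 39.4
grasp_force: 32.1
```

Emit:
{"method": "servo_tool", "body": {"steps": [[0,0,-0.04,0,0,0,-0.3],[0,0,-0.02,0,0,0,-0.3],[0,0,0,0,0,0,-0.3]]}}

```text
t: 16.35
tool_pos: [557.0, -211.1, 82.2]
eef_rot: [[-0.998, -0.056, 0.001], [-0.056, 0.998, -0.001], [-0.001, -0.001, -1.0]]
ft_force: [-3.9, 2.9, 7.0]
grip_width: 38.8
grasp_force: 32.8
```

The upward force rose to 7 N, so the remote is resting on the cover. I'll open slowly and rise straight up.

Emit:
{"method": "servo_tool", "body": {"steps": [[0,0,0,0,0,0,-0.05],[0,0,0,0,0,0,0.05],[0,0,0,0,0,0,0.2],[0,0,0,0,0,0,0.35],[0,0,0,0,0,0,0.35],[0,0,0.3,0,0,0,0.35],[0,0,0.8,0,0,0,0.35],[0,0,1,0,0,0,0.35],[0,0,1,0,0,0,0.35],[0,0,1,0,0,0,0.35]]}}

```text
t: 17.35
tool_pos: [556.7, -211.1, 184.7]
eef_rot: [[-0.998, -0.056, 0.001], [-0.056, 0.998, -0.0], [-0.0, -0.0, -1.0]]
ft_force: [0.6, -0.6, 0.1]
grip_width: 57.8
grasp_force: 0.0
```

Emit:
{"method": "servo_tool", "body": {"steps": [[-0.5,1,0.5,0,0,0,0.35],[-0.5,1,0.5,0,0,0,0.35],[-0.5,1,0,0,0,0,0.35],[-0.5,1,0,0,0,0,0.35],[-0.5,1,0,0,0,0,0.35],[-0.5,1,0,0,0,0,0.35],[-0.5,1,0,0,0,0,0.35],[-0.5,1,0,0,0,0,0.35],[0,0,0,0,0,0,0.35],[0,0,0,0,0,0,0.35]]}}

```text
t: 18.35
tool_pos: [456.8, -10.7, 208.9]
eef_rot: [[-0.998, -0.058, 0.001], [-0.058, 0.998, 0.0], [-0.001, 0.0, -1.0]]
ft_force: [-0.1, 0.7, 0.2]
grip_width: 57.4
grasp_force: 0.0
```

```bash
python3 - <<'E'
from h import *
a=capture("top")[112:247,220:420];b=capture("side")[80:300,180:480]
save("end",np.vstack([cv2.resize(a,(600,405)),cv2.resize(b,(600,440))])[:,:],None,0.7)
E
```

```text
(no output)
```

View pics/end.png

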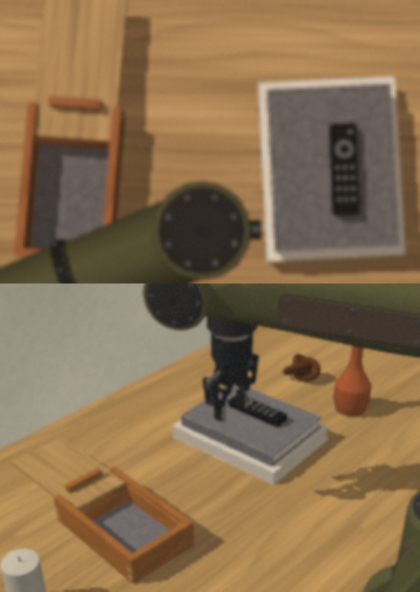

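The remote lies flat in the middle of the cover, buttons up, and nothing touches the gripper. The batten's middle is at (75,104) in this view, which I'll use to check the lid's travel before handing in.

```bash
python3 - <<'E'
from h import *
c=calibration("top");p=ray(c,[(220+75/2.1,112+104/2.1)],65)[0]
a=np.radians(-3.6);x=(p[:2]-[531.6,209.5])@[np.cos(a),np.sin(a)]+62
print(p,x)
if 172<x<205: print(workorder.job_done())
E
```

```text
[649.09472923 200.96628109  65.        ] 179.79871686033783
the job is handed in; nothing more can be done
None
```

The job is handed in, verdict not shown: the remote lies flat, buttons up, near the middle of the top book, the lid measures about 180 mm open (allowed 164–220) and still in its grooves, and the arm never went near the candle, vase or knot.

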